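# Put the balance's check weights and forceps back in their case and close it

## Task

Put the balance's calibration set back in its wooden case: stand each of the three knobbed brass weights upright in the well of its own size (largest weight in the widest well, smallest in the narrowest) and lay the steel forceps in the two saddles of their rest, then shut the lid. The brass masses with wire hooks belong to another experiment: leave them standing where they are, and do not let any weight fall over.

Things in the scene. Friction and masses are not known exactly. Their poses are not given: they have to be found in the camera images.
- weight_100: largest knobbed brass check weight (100 g): upright cylinder 23 mm in diameter up to 29 mm high, then tapering to a small knob, no hook; 39 mm high in all; origin at the centre of its underside, z up. Grip the straight lower 29 mm. All weights, forceps and hooked masses start on a flat 3 mm grey-blue mat beside the case.
- weight_50: middle knobbed brass check weight (50 g): like the largest but 19 mm in diameter up to 23 mm high, 33 mm high in all; origin at the centre of its underside.
- weight_20: smallest knobbed brass check weight (20 g): 15 mm in diameter up to 17 mm high, 27 mm high in all; origin at the centre of its underside.
- forceps: bright steel forceps (tweezers), rigid, 22 g, lying on edge: 123 mm long along its own y, 8 mm high, 15 mm wide (along its x) at the waist, tapering to both ends; the widest point, where to pinch it across x, is at y = +5 mm. Origin at the middle of its length, on its underside. Either end may point either way in the case.
- hooked_large: look-alike, not part of the set: brass cylinder 23 mm in diameter, 26 mm high, with a steel wire hook on top instead of a knob, 56 mm high in all; origin at the centre of its underside. Leave it alone.
- hooked_small: look-alike, not part of the set: brass cylinder 19 mm in diameter, 20 mm high, with a steel wire hook on top, 50 mm high in all; origin at the centre of its underside. Leave it alone.
- weight_case: base of the wooden weight case, fixed, 126 mm deep (its x, hinge at +x), 170 wide (y), 22 high; origin: centre of its underside. Inside its 6 mm walls is a dark deck 19 mm above the bench with three wells 7 mm deep, floors 12 mm up, centres at x = +22 mm: 35 mm wide at y = +50 for the largest weight, 31 at y = 0 for the middle one, 27 at y = -50 for the smallest.
- forceps_rest (a point): middle of the forceps rest in the front of the case (axes as the case's; at x = -32 mm, y = 0 of it, 22 mm above the bench): two U-shaped wooden saddles 40 mm to either side along y, each 10 mm long in y and 29 mm wide inside (x), cheeks 7 mm high. The forceps lie in both, along y, on their edge, underside at this height, middle within 15 mm of this point along y.
- case_lid (a joint): lid of the case, hinged on its rear top edge (x = +63 mm, z = 22 mm of the case), a shell 40 mm high, 126 by 170 mm, 150 g. 0 rad is shut; 1.72 fully open, leaning slightly back, its top edge 147 mm above the bench, its back up to 60 mm behind the hinge line. Almost free hinge: pushed forward from behind past about 1.2 rad it falls shut; above that it falls back open.

How it is judged:
On the way, in this order (a step that is already met when the one before it is completed fails the run):
1. with the lid still open, each weight stands in its own well and the forceps lie in their rest (x of weight_100 in the frame of weight_case between 0.0135 and 0.0305 m and y of weight_100 in the frame of weight_case between 0.0415 and 0.0585 m and z of weight_100 in the frame of weight_case between 0.008 and 0.015 m and angle between each of weight_100, weight_50, weight_20's own z axis and vertical below 0.12 rad and x of weight_50 in the frame of weight_case between 0.0135 and 0.0305 m and y of weight_50 in the frame of weight_case between -0.0085 and 0.0085 m and z of weight_50 in the frame of weight_case between 0.008 and 0.015 m and x of weight_20 in the frame of weight_case between 0.0135 and 0.0305 m and y of weight_20 in the frame of weight_case between -0.0585 and -0.0415 m and z of weight_20 in the frame of weight_case between 0.008 and 0.015 m and x of forceps in the frame of weight_case between -0.044 and -0.02 m and y of forceps in the frame of weight_case between -0.015 and 0.015 m and z of forceps in the frame of weight_case between 0.018 and 0.026 m and angle between the y axis of forceps and the y axis of weight_case, either way round below 0.3 rad and value of joint case_lid above 1 rad), for 0.2 s.
2. the lid is shut (value of joint case_lid below 0.05 rad), for 0.2 s.
At the end, for the whole second after the job is handed in: each knobbed weight upright on the floor of its own well (8.5 mm), forceps in both saddles (12 mm across, 15 mm along, 0.3 rad), lid shut (under 0.05 rad), both hooked masses upright and within 20 mm of where they stood, all released and at rest (x of weight_100 in the frame of weight_case between 0.0135 and 0.0305 m and y of weight_100 in the frame of weight_case between 0.0415 and 0.0585 m and z of weight_100 in the frame of weight_case between 0.008 and 0.015 m and angle between each of weight_100, weight_50, weight_20's own z axis and vertical below 0.12 rad and x of weight_50 in the frame of weight_case between 0.0135 and 0.0305 m and y of weight_50 in the frame of weight_case between -0.0085 and 0.0085 m and z of weight_50 in the frame of weight_case between 0.008 and 0.015 m and x of weight_20 in the frame of weight_case between 0.0135 and 0.0305 m and y of weight_20 in the frame of weight_case between -0.0585 and -0.0415 m and z of weight_20 in the frame of weight_case between 0.008 and 0.015 m and x of forceps in the frame of weight_case between -0.044 and -0.02 m and y of forceps in the frame of weight_case between -0.015 and 0.015 m and z of forceps in the frame of weight_case between 0.018 and 0.026 m and angle between the y axis of forceps and the y axis of weight_case, either way round below 0.3 rad and linear speed of each of weight_100, weight_50, weight_20, forceps below 0.02 m/s and value of joint case_lid below 0.05 rad and distance of each of hooked_large, hooked_small from where it was at the start of the episode below 0.02 m and angle between each of hooked_large, hooked_small's own z axis and vertical below 0.15 rad); the robot touches nothing.
It fails at once if a hooked mass is shifted more than 20 mm (distance of any of hooked_large, hooked_small from where it was at the start of the episode above 0.02 m).
It fails at once if a check weight falls over (angle between any of weight_100, weight_50, weight_20's own z axis and vertical above 0.9 rad).
It also fails if it takes over 131 s, if anything falls off the work surface, if the arm or the gripper's body presses on something with over 40 N, if the wrist force passes 120 N, or if a joint passes its speed limit or range.

## Robot

A 6-joint arm with a two-finger parallel gripper is mounted at the origin on a cart in front of the work surface, level with it; the furniture and walls round the work are solid. World frame = base frame: x ahead of the robot, y to its left, z up, the work surface at z = 0. Lengths are in m, angles in rad, forces in N, time in s.
With the tool pointing down it reaches from about 0.35 to 0.775 m from the base axis. Payload 5.5 kg.
Tool frame: the origin (TCP) lies between the finger pads; the fingertips stand 19 mm ahead of it and the grasp point (between the pads) is the TCP; z points along the fingers, y is the line along which they close (so a half turn about z gives the same grasp; the last joint's range is limited). The gripper opens to 85 mm and grips with 20 to 120 N. Pads are 22 mm wide; open, the fingers measure 114 mm over their backs; the gripper's body (76 mm by 85 mm) begins 54 mm behind the grasp point. The pads swing forward as they close: fully open they stand 13 mm farther back than shut.
Start: joints at [-1.371, 0.313, 0.046, 1.304, 0, 1.431], TCP at [0.192, -0.542, 0.25] pointing down, gripper open.
Joint ranges: [-2.76, 2.76], [-0.86, 1.69], [-1.03, 1.26], [-2.2, 2.34], [-1.47, 1.5], [-3.14, 3.14]. Speed limits (rad/s): [2.57, 2.57, 3.14, 3.14, 3.14, 3.14].

## Interface

Orientations are given as a unit quaternion [w, x, y, z].
In Python, from workcell import env gives the robot as it stands.
- The arm moves only by the tool carry_out, never from a script. Its argument "increments" is a list that holds one entry, the list of rows, each a list of 6 numbers: the shift along the tool's x, y, z each as a share of 50 cm, from -1 to 1, then the turn, a rotation vector about the tool's x, y, z each as a share of 2 pi rad, from -1 to 1. In form: [[[x, y, z, ax, ay, az], ...]]. A call has 1 to 5 rows; each row is the pose to reach, as a shift and turn from the pose commanded when the call began, along the tool's axes at that moment, turning the shorter way round; what a row does not reach only later rows make up. A row lasts 1/8 s, in which the tool goes at most 62.5 mm and 10.7 degrees, less where a joint would pass 70% of its speed; a pose out of reach is approached as far as the arm can. A call with a number of a shift or a turn outside -1 to 1 is refused whole. A call with a gripper value outside its range is refused whole. "jaw" is the closure, from 0 (fully open) to 1 (shut), set as the call begins (left out, the last holds). The fingers move at their own pace and stop on an object; "squeeze" is the grip in N (left out, the last holds). Time passes only in rows, so rows that repeat a pose let the fingers close. It gives the time, the measured TCP pose, the force, the opening and the grip force at its end, in the units of the state.
- env.get_state(): the state, without advancing time (a new reading comes with each control period).
- env.read_camera(name): name is "scene" or "top" or "wrist"; returns a dict with "frame" (420x560x3 uint8, blue, green, red), "z_map" (420x560 float32, m along the optical axis (not along the pixel's ray), 0 where there is no reading), "intrinsics" (3x3 intrinsics, pixels), "R" (3x3) and "t" (3): a world point X has camera coordinates R X + t; the wrist camera has in their place "T_tool_cam" (4x4, takes a point from camera to tool coordinates, whose origin is the TCP and whose axes are the flange's). Camera axes: x right, y down, z forward; pixel columns grow to the right and rows downward; lengths in m; the calibration is good to about 2 mm. A picture is of the moment at which its call begins: read the wrist's pose just before it.
- env.hand_in(): hands the job in; it is judged then, once.
Trained networks look in the newest picture that a camera, given by its name, has taken for a name from the list of things; names that differ only in an ending like _2 or _b are one class to them, and where a whole thing is asked for, a point or a joint stands for the part that bears it (a point fixed in the world has none). Each returns a list of dicts, best first, with "score" (0 to 1); they miss things now and then, are a little off and sometimes report something else, mostly with a low value. They report only what shows in the picture. A call takes as long as a camera call.
- env.find_in(camera, name): "position" ([x, y, z] in m, in world coordinates, good to about 4 mm: the middle of the surface that is visible of it).
The state is a dict: "clock": time; "joint_pos": joint angles; "qvel": joint speeds; "tau": joint torques, N m; "tcp_pos": TCP position; "orientation": TCP orientation; "wrist_force": force on the tool from outside, world axes, zero at the start; "ft_torque": the same for the moment, N m; "finger_gap": finger opening in m; "grip_force": force on a finger pad.
Only numpy, scipy, OpenCV 4.12 (cv2) and the standard library are available. Lean on these libraries where they do the work, as an engineer would, in place of code of your own. Each camera call takes 0.05 s, during which the arm holds its last target. There are 200 camera calls.

## Working session

There is one attempt and no reset: what is moved stays moved. The work goes in short steps, Python scripts to look and compute and a tool call to move; the robot and the scene stay as the last step left them, time stands still between calls to the robot, and variables do not carry over. Pictures are saved under pics/ and viewed, at most 14 in all, crops included, and the job is handed in when it is done.

Besides the shell and the picture viewer there is one more tool, called after "Call:" as name(argument=value, ...), one argument or row to a line, values as JSON. carry_out: Moves the arm, as the interface text tells. Its arguments: {"type":"object","properties":{"increments":{"type":"array","items":{"type":"array","items":{"type":"array","items":{"type":"number","minimum":-1,"maximum":1}}}},"jaw":{"type":"number"},"squeeze":{"type":"number"}},"required":["increments"]}

```bash
mkdir -p pics
cat > h.py <<'E'
import numpy as np, cv2
from workcell import env
from scipy.spatial.transform import Rotation as Rn
def cam(n):
    s=env.get_state(); c=env.read_camera(n)
    if 'R' in c:
        R=np.array(c['R']);t=np.array(c['t']); c['Rw']=R.T; c['tw']=-R.T@t
    else:
        q=np.array(s['orientation']);Rt=Rn.from_quat(q[[1,2,3,0]]).as_matrix();T=np.array(c['T_tool_cam'])
        c['Rw']=Rt@T[:3,:3]; c['tw']=Rt@T[:3,3]+np.array(s['tcp_pos'])
    z=c['z_map'];K=np.array(c['intrinsics']);v,u=np.mgrid[:z.shape[0],:z.shape[1]]
    P=np.stack([(u-K[0,2])/K[0,0]*z,(v-K[1,2])/K[1,1]*z,z],-1)
    c['W']=P@c['Rw'].T+c['tw']; c['W'][z==0]=np.nan
    return c
def plan(p,yaw=None):
    """shares for moving TCP to p (world), tool down; yaw = angle of tool y axis in world (mod pi)"""
    s=env.get_state();q=np.array(s['orientation']);R=Rn.from_quat(q[[1,2,3,0]]);
    d=R.inv().apply(np.array(p)-s['tcp_pos'])/.5
    out=list(np.round(d,4))
    if yaw is not None:
        y=R.as_matrix()[:,1];cur=np.arctan2(y[1],y[0]);dy=(yaw-cur+np.pi/2)%np.pi-np.pi/2
        out+=[0,0,round(-dy/2/np.pi,4)]
    return out
E
python3 - <<'E'
from h import *
s=env.get_state();print({k:np.round(v,3) for k,v in s.items()})
print(Rn.from_quat(np.array(s['orientation'])[[1,2,3,0]]).as_matrix().round(3))
for n in ['top','scene']:
    c=cam(n);cv2.imwrite(f'pics/{n}0.png',c['frame']);print(n,c['tw'].round(3),c['Rw'].round(2).tolist())
    for o in ['weight_100','weight_50','weight_20','forceps','hooked_large','hooked_small','weight_case','forceps_rest','case_lid']:
        print(o,[(np.round(d['position'],3).tolist(),round(d['score'],2)) for d in env.find_in(n,o)[:3]])
E
```

```text
{'clock': np.float64(0.0), 'joint_pos': array([-1.371,  0.314,  0.045,  1.304,  0.   ,  1.431]), 'qvel': array([ 0.001,  0.004, -0.001,  0.   ,  0.   ,  0.002]), 'tau': array([ 1.0000e-03, -4.8062e+01,  2.9854e+01,  1.9000e-02,  0.0000e+00,
       -0.0000e+00]), 'tcp_pos': array([ 0.192, -0.542,  0.249]), 'orientation': array([-0.001,  0.986,  0.169, -0.   ]), 'wrist_force': array([ 0.101, -0.281, -0.315]), 'ft_torque': array([-0.011, -0.01 , -0.026]), 'grip_force': np.float64(0.0), 'finger_gap': np.float64(0.085)}
[[ 0.943  0.333 -0.   ]
 [ 0.333 -0.943  0.002]
 [ 0.    -0.002 -1.   ]]
top [0.401 0.005 1.043] [[0.0, -0.99, 0.11], [-1.0, 0.0, 0.03], [-0.03, -0.11, -0.99]]
weight_100 []
weight_50 []
weight_20 []
forceps []
hooked_large [([0.523, -0.221, 0.034], 0.4)]
hooked_small []
weight_case [([0.549, 0.207, 0.025], 0.68)]
forceps_rest [([0.553, 0.211, 0.022], 0.56)]
case_lid [([0.596, 0.21, 0.13], 0.67), ([0.558, 0.209, 0.019], 0.51)]
scene [ 0.118 -0.819  0.507] [[0.91, -0.19, 0.37], [-0.42, -0.39, 0.82], [-0.01, -0.9, -0.44]]
weight_100 [([0.576, -0.204, 0.026], 0.76), ([0.58, -0.271, 0.019], 0.55), ([0.602, -0.122, 0.016], 0.43)]
weight_50 [([0.576, -0.204, 0.026], 0.76), ([0.58, -0.271, 0.019], 0.55), ([0.602, -0.122, 0.016], 0.43)]
weight_20 [([0.576, -0.204, 0.026], 0.76), ([0.58, -0.271, 0.019], 0.55), ([0.602, -0.122, 0.016], 0.43)]
forceps [([0.458, -0.139, 0.006], 0.52)]
hooked_large [([0.523, -0.237, 0.024], 0.64)]
hooked_small [([0.523, -0.152, 0.019], 0.53)]
weight_case [([0.596, 0.194, 0.063], 0.73)]
forceps_rest [([0.594, 0.2, 0.061], 0.66)]
case_lid [([0.601, 0.211, 0.08], 0.88)]
```

View pics/top0.png

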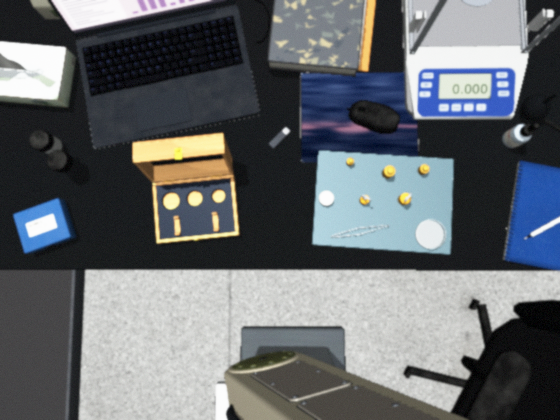

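View pics/scene0.png

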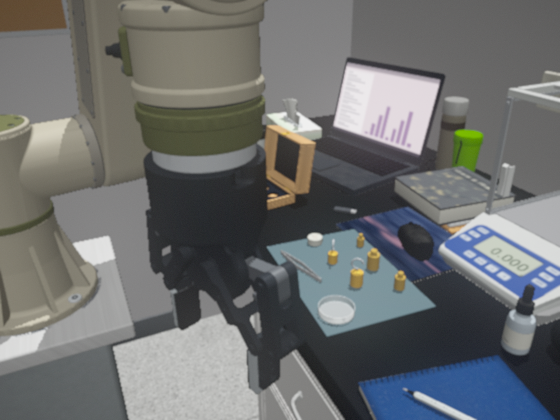

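The top view shows the knobbed weights at about (349,161), (389,171) and (424,169), and the hooked masses at (364,200) and (405,199). The forceps are near (360,231) and the open case near (196,210). I'll take a closer look with the wrist camera.

Run:
```python
from h import *
c=cam('wrist');print(np.round(c['T_tool_cam'],3),np.round(c['intrinsics'],1))
print(plan([.50,-.19,.30],np.pi/2), plan([.50,-.19,.30],0))
```

```text
[[-0.    -0.948 -0.32   0.082]
 [ 1.     0.    -0.     0.   ]
 [ 0.    -0.32   0.948 -0.125]
 [ 0.     0.     0.     1.   ]] [[320.7   0.  279.2]
 [  0.  320.7 208.5]
 [  0.    0.    1. ]]
[np.float64(0.8162), np.float64(-0.4585), np.float64(-0.0994), 0, 0, np.float64(0.0541)] [np.float64(0.8162), np.float64(-0.4585), np.float64(-0.0994), 0, 0, np.float64(-0.1959)]
```

Call:
carry_out(
  increments=[
    [[0.48,-0.27,-0.06,0,0,0.0541],[0.96,-0.54,-0.06,0,0,0.0541],[0.96,-0.54,-0.06,0,0,0.0541],[0.96,-0.54,-0.06,0,0,0.0541],[0.96,-0.54,-0.06,0,0,0.0541]],
  ],
)

```text
clock: 1.68
tcp_pos: [0.3974, -0.3067, 0.2692]
orientation: [0.0, 1.0, -0.0, 0.0]
wrist_force: [-0.2, -1.5, -0.5]
finger_gap: 0.0854
grip_force: 0.0
```

Call:
carry_out(
  increments=[
    [[0.3,0,0,0,0,0],[0.3,0,0,0,0,0],[0.3,0,0,0,0,0],[0.3,0,0,0,0,0]],
  ],
)

```text
clock: 2.17
tcp_pos: [0.5477, -0.3077, 0.2677]
orientation: [-0.0, 1.0, 0.001, -0.0]
wrist_force: [-0.7, 0.2, -0.3]
finger_gap: 0.0855
grip_force: 0.0
```

Call:
carry_out(
  increments=[
    [[0.03,-0.236,0,0,0,0],[0.03,-0.236,0,0,0,0],[0.03,-0.236,0,0,0,0],[0.03,-0.236,0,0,0,0]],
  ],
)

```text
clock: 2.68
tcp_pos: [0.5606, -0.1907, 0.2694]
orientation: [0.0, 1.0, -0.0, 0.0]
wrist_force: [-0.2, 0.4, -0.1]
finger_gap: 0.0851
grip_force: 0.0
```

Run:
```python
from h import *
c=cam('wrist');cv2.imwrite('pics/w1.png',c['frame']);np.savez('w1.npz',W=c['W'],frame=c['frame'])
for o in ['weight_100','weight_50','weight_20','forceps','hooked_large','hooked_small']:
    print(o,[(np.round(d['position'],3).tolist(),round(d['score'],2)) for d in env.find_in('wrist',o)[:3]])
W=c['W'];z=W[...,2]
print(np.nanmedian(z[(abs(W[...,0]-.5)<.15)&(abs(W[...,1]+.2)<.1)]))
m=((z>.008)&(z<.07)&(W[...,0]<.68)&(W[...,1]>-.34)&(W[...,1]<-.05)).astype(np.uint8)
n,l,st,ce=cv2.connectedComponentsWithStats(m)
for i in range(1,n):
    if st[i,4]<60: continue
    P=W[l==i];top=P[P[:,2]>np.percentile(P[:,2],90)]
    print(st[i].tolist(),P.mean(0).round(4),'max',P.max(0).round(4),'min',P.min(0).round(4),top.mean(0).round(4))
```

```text
weight_100 [([0.581, -0.196, 0.032], 0.72), ([0.609, -0.127, 0.022], 0.5)]
weight_50 [([0.581, -0.196, 0.032], 0.72), ([0.609, -0.127, 0.022], 0.5)]
weight_20 [([0.581, -0.196, 0.032], 0.72), ([0.609, -0.127, 0.022], 0.5)]
forceps [([0.457, -0.133, 0.01], 0.78)]
hooked_large [([0.529, -0.226, 0.03], 0.76)]
hooked_small [([0.528, -0.145, 0.019], 0.7)]
0.29590054822563283
[238, 62, 68, 19, 900] [ 0.6733 -0.1879  0.037 ] max [ 0.68   -0.1474  0.0473] min [ 0.6642 -0.2193  0.0089] [ 0.6779 -0.1915  0.045 ]
[210, 128, 15, 14, 164] [ 0.6067 -0.1205  0.0237] max [ 0.6135 -0.1121  0.0323] min [ 0.5989 -0.1263  0.0085] [ 0.6067 -0.1192  0.0315]
[338, 141, 19, 19, 276] [ 0.5896 -0.2682  0.0284] max [ 0.5977 -0.2607  0.0387] min [ 0.5792 -0.2788  0.0081] [ 0.5883 -0.2698  0.0376]
[275, 144, 20, 23, 370] [ 0.5849 -0.1971  0.0351] max [ 0.5944 -0.1862  0.0449] min [ 0.5724 -0.2078  0.0082] [ 0.5829 -0.1974  0.0435]
[168, 184, 26, 27, 519] [ 0.5304 -0.07    0.0174] max [ 0.5452 -0.0543  0.0201] min [ 0.5142 -0.0838  0.0082] [ 0.5293 -0.0692  0.0194]
[301, 190, 20, 27, 384] [ 0.5297 -0.2276  0.0336] max [ 0.5383 -0.2178  0.0606] min [ 0.5162 -0.2397  0.0083] [ 0.5268 -0.2289  0.0581]
[233, 192, 19, 23, 286] [ 0.5277 -0.1478  0.0301] max [ 0.5348 -0.1378  0.054 ] min [ 0.5167 -0.1566  0.0081] [ 0.5259 -0.1472  0.0524]
[325, 230, 48, 44, 441] [ 0.454  -0.2824  0.014 ] max [ 0.4847 -0.2518  0.0191] min [ 0.4249 -0.3122  0.0081] [ 0.4542 -0.2809  0.0179]
[193, 237, 91, 20, 399] [ 0.4609 -0.135   0.0109] max [ 0.4738 -0.077   0.0148] min [ 0.4474 -0.1961  0.008 ] [ 0.4628 -0.1398  0.0132]
```

View pics/w1.png

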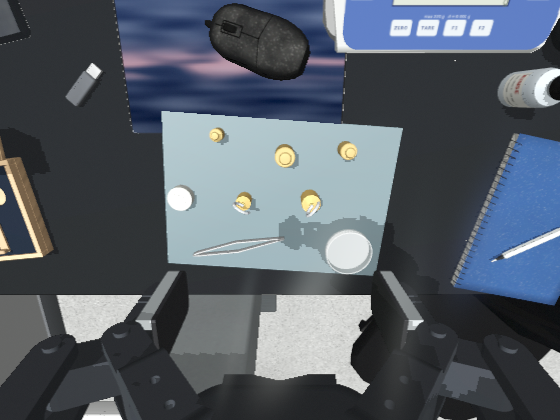

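Call:
carry_out(
  increments=[
    [[0.02,-0.8,-0.03,0,0,0],[0.02,-0.8,-0.03,0,0,0],[0.02,-0.8,-0.03,0,0,0],[0.02,-0.8,-0.03,0,0,0],[0.02,-0.8,-0.03,0,0,0]],
  ],
)

```text
clock: 3.65
tcp_pos: [0.5695, 0.1045, 0.2807]
orientation: [-0.008, 1.0, 0.017, -0.0]
wrist_force: [0.9, -0.6, -0.3]
finger_gap: 0.0851
grip_force: 0.0
```

Call:
carry_out(
  increments=[
    [[0,-0.2,0,0,0,0],[0,-0.2,0,0,0,0],[0,-0.2,0,0,0,0]],
  ],
)

```text
clock: 4.03
tcp_pos: [0.5717, 0.1561, 0.2819]
orientation: [-0.026, 0.998, 0.054, -0.002]
wrist_force: [0.2, 1.0, 0.2]
finger_gap: 0.0853
grip_force: 0.0
```

Run:
```python
from h import *
print(env.get_state()['tcp_pos'])
for n in ['wrist','top']:
    c=cam(n);cv2.imwrite(f'pics/{n}c.png',c['frame']);np.savez(n+'c.npz',W=c['W'],frame=c['frame'])
    W=c['W'];z=W[...,2]
    m=(z>.005)&(z<.05)&(abs(W[...,0]-.54)<.12)&(abs(W[...,1]-.21)<.14)
    h,e=np.histogram(z[m],bins=np.arange(.005,.05,.002));print(n,list(zip(e.round(3),h)))
```

```text
[0.57170935 0.15606709 0.28188533]
wrist [(np.float64(0.005), np.int64(0)), (np.float64(0.007), np.int64(0)), (np.float64(0.009), np.int64(2)), (np.float64(0.011), np.int64(475)), (np.float64(0.013), np.int64(749)), (np.float64(0.015), np.int64(64)), (np.float64(0.017), np.int64(546)), (np.float64(0.019), np.int64(6206)), (np.float64(0.021), np.int64(1880)), (np.float64(0.023), np.int64(871)), (np.float64(0.025), np.int64(23)), (np.float64(0.027), np.int64(45)), (np.float64(0.029), np.int64(293)), (np.float64(0.031), np.int64(49)), (np.float64(0.033), np.int64(0)), (np.float64(0.035), np.int64(0)), (np.float64(0.037), np.int64(0)), (np.float64(0.039), np.int64(0)), (np.float64(0.041), np.int64(0)), (np.float64(0.043), np.int64(0)), (np.float64(0.045), np.int64(0)), (np.float64(0.047), np.int64(0))]
top [(np.float64(0.005), np.int64(29)), (np.float64(0.007), np.int64(18)), (np.float64(0.009), np.int64(49)), (np.float64(0.011), np.int64(92)), (np.float64(0.013), np.int64(115)), (np.float64(0.015), np.int64(210)), (np.float64(0.017), np.int64(592)), (np.float64(0.019), np.int64(815)), (np.float64(0.021), np.int64(564)), (np.float64(0.023), np.int64(346)), (np.float64(0.025), np.int64(276)), (np.float64(0.027), np.int64(162)), (np.float64(0.029), np.int64(72)), (np.float64(0.031), np.int64(23)), (np.float64(0.033), np.int64(14)), (np.float64(0.035), np.int64(21)), (np.float64(0.037), np.int64(16)), (np.float64(0.039), np.int64(18)), (np.float64(0.041), np.int64(17)), (np.float64(0.043), np.int64(13)), (np.float64(0.045), np.int64(19)), (np.float64(0.047), np.int64(16))]
```

View pics/wristc.png

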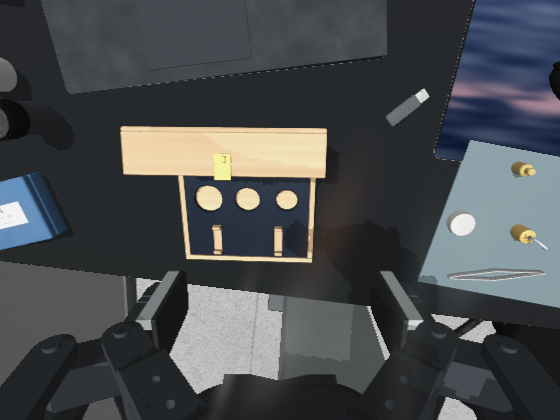

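The wells are at (209,198), (248,198) and (287,199), and the saddles at (217,239) and (278,240). The tool is slightly tilted, so I'll check the joints and measure the case.

```bash
cat > case.py <<'E'
from h import *
d=np.load('wristc.npz');W=d['W'];f=d['frame'];z=W[...,2]
m=((z>.009)&(z<.0155)).astype(np.uint8);m[:180]=0;m[215:]=0
n,l,st,ce=cv2.connectedComponentsWithStats(m)
for i in range(1,n):
    if st[i,4]>80: 
        x,y,w,h,_=st[i];P=W[l==i];print('well',st[i].tolist(),((P.max(0)+P.min(0))/2).round(4),(P.max(0)-P.min(0)).round(4))
m=((z>.0255)&(z<.034)).astype(np.uint8);m[:220]=0;m[260:]=0;m[:,:180]=0;m[:,320:]=0
n,l,st,ce=cv2.connectedComponentsWithStats(m)
for i in range(1,n):
    if st[i,4]>15: P=W[l==i];print('cheek',st[i].tolist(),P.mean(0).round(4),(P.max(0)-P.min(0)).round(4))
# front rim
m=(z>.0205)&(z<.0255)&(np.arange(420)[:,None]>252)&(np.arange(420)[:,None]<266)
P=W[m];k=np.polyfit(P[:,1],P[:,0],1);print('front rim slope',k,P[:,1].min(),P[:,1].max(),P[:,2].mean())
print(env.get_state()['joint_pos'].round(3),env.get_state()['orientation'])
E
python3 case.py
```

```text
well [36, 180, 20, 35, 157] [0.4964 0.4757 0.0122] [0.0466 0.0181 0.0065]
well [196, 186, 26, 25, 510] [0.5227 0.2567 0.0132] [0.033  0.0331 0.0047]
well [236, 188, 24, 22, 415] [0.528  0.2062 0.0134] [0.0294 0.0305 0.0041]
well [277, 190, 21, 20, 316] [0.533  0.1558 0.0131] [0.0256 0.026  0.0046]
cheek [213, 226, 8, 5, 33] [0.489  0.2414 0.0289] [0.0049 0.0093 0.0061]
cheek [275, 227, 8, 5, 31] [0.4972 0.1624 0.0293] [0.0047 0.009  0.0058]
cheek [214, 249, 8, 5, 32] [0.4555 0.2383 0.0291] [0.0042 0.0097 0.0064]
cheek [275, 251, 7, 5, 29] [0.4636 0.1589 0.0296] [0.0052 0.0083 0.0063]
front rim slope [-0.11180172  0.47122917] 0.11362759940016096 0.28259373118717374 0.022651416308707994
[0.105 0.34  0.159 1.392 0.051 3.141] [-0.02549637  0.99827403  0.05285452 -0.00230294]
```

```bash
cat >> h.py <<'E'
def go(p,a=.105,flip=-1):
    """row to reach TCP p with tool x = flip*(cos a,sin a,0), tool down"""
    s=env.get_state();q=np.array(s['orientation']);R=Rn.from_quat(q[[1,2,3,0]])
    x=flip*np.array([np.cos(a),np.sin(a),0]);z=np.array([0,0,-1.]);T=Rn.from_matrix(np.stack([x,np.cross(z,x),z],1))
    rv=(R.inv()*T).as_rotvec()/2/np.pi
    r=np.r_[R.inv().apply(np.array(p)-s['tcp_pos'])/.5,rv].round(4);print('from',s['tcp_pos'].round(4),'row',r.tolist(),'turn deg',np.linalg.norm(rv)*360);return r
E
python3 - <<'E'
from h import *
go([.53,0,.25],.105-np.pi/2)
E
```

```text
from [0.5717 0.155  0.2819] row [-0.1156, 0.3024, 0.0486, -0.0066, -0.0062, -0.2498] turn deg 89.99214217587067
```

Call:
carry_out(
  increments=[
    [[-0.1156,0.3024,0.0486,-0.0066,-0.0062,-0.2498],[-0.1156,0.3024,0.0486,-0.0066,-0.0062,-0.2498],[-0.1156,0.3024,0.0486,-0.0066,-0.0062,-0.2498],[-0.1156,0.3024,0.0486,-0.0066,-0.0062,-0.2498],[-0.1156,0.3024,0.0486,-0.0066,-0.0062,-0.2498]],
  ],
  jaw=0.45,
  squeeze=40,
)

```text
clock: 4.75
tcp_pos: [0.5295, -0.0016, 0.2501]
orientation: [-0.012, 0.871, 0.491, -0.001]
wrist_force: [-0.1, 0.3, 0.4]
finger_gap: 0.047
grip_force: 0.0
```

Run:
```python
from h import *
s=env.get_state();print(s['joint_pos'].round(3),s['finger_gap'])
go([.56,-.197,.22],.105)
```

```text
[-0.164  0.236 -0.058  1.293  0.017  1.951] 0.04697367221121612
from [ 0.5295 -0.0016  0.2501] row [-0.3032, 0.2558, 0.0518, -0.0002, -0.0046, -0.3533] turn deg 127.2081061715216
```

Call:
carry_out(
  increments=[
    [[-0.3032,0.2558,0.0518,-0.0002,-0.0046,-0.3533],[-0.3032,0.2558,0.0518,-0.0002,-0.0046,-0.3533],[-0.3032,0.2558,0.0518,-0.0002,-0.0046,-0.3533],[-0.3032,0.2558,0.0518,-0.0002,-0.0046,-0.3533],[-0.3032,0.2558,0.0518,-0.0002,-0.0046,-0.3533]],
  ],
)

```text
clock: 5.38
tcp_pos: [0.5592, -0.1984, 0.219]
orientation: [-0.008, 0.565, 0.825, -0.001]
wrist_force: [-0.1, 0.5, -0.2]
finger_gap: 0.0471
grip_force: 0.0
```

Run:
```python
from h import *
go([.56,-.197,.22],.105)
```

```text
from [ 0.5592 -0.1984  0.219 ] row [0.002, 0.0024, -0.002, -0.0001, -0.0029, -0.2079] turn deg 74.8664895390776
```

Call:
carry_out(
  increments=[
    [[0,0,0,0,-0.0029,-0.2079],[0,0,0,0,-0.0029,-0.2079],[0,0,0,0,-0.0029,-0.2079],[0,0,0,0,-0.0029,-0.2079],[0,0,0,0,-0.0029,-0.2079]],
  ],
)

```text
clock: 6.0
tcp_pos: [0.5594, -0.1961, 0.2199]
orientation: [-0.002, 0.13, 0.991, -0.001]
wrist_force: [0.5, 0.7, 0.4]
finger_gap: 0.0472
grip_force: 0.0
```

Run:
```python
from h import *
go([.583,-.197,.22],.105)
```

```text
from [ 0.5594 -0.1961  0.2199] row [-0.0461, 0.0105, -0.0003, -0.0002, -0.0007, -0.0582] turn deg 20.969106084660996
```

Call:
carry_out(
  increments=[
    [[-0.0461,0.0105,-0.0203,0,-0.0007,-0.0582],[-0.0461,0.0105,-0.0203,0,-0.0007,-0.0582],[-0.0461,0.0105,-0.0203,0,-0.0007,-0.0582],[-0.0461,0.0105,-0.0203,0,-0.0007,-0.0582]],
  ],
)

```text
clock: 6.5
tcp_pos: [0.5832, -0.1963, 0.2298]
orientation: [-0.0, -0.048, 0.999, -0.0]
wrist_force: [0.5, 0.1, 0.3]
finger_gap: 0.0469
grip_force: 0.0
```

```bash
cat > meas.py <<'E'
from h import *
import sys
c=cam('wrist');cv2.imwrite(f'pics/{sys.argv[1]}.png',c['frame'])
W=c['W'];z=W[...,2]
m=((z>.008)&(z<.07)&(W[...,0]<.66)&(W[...,1]>-.34)&(W[...,1]<-.05)).astype(np.uint8)
n,l,st,ce=cv2.connectedComponentsWithStats(m)
for i in range(1,n):
    if st[i,4]<60: continue
    P=W[l==i];top=P[P[:,2]>P[:,2].max()-.004]
    print(st[i].tolist(),'max',P.max(0).round(4),'min',P.min(0).round(4),'top',top.mean(0).round(4))
E
python3 meas.py w2
python3 - <<'E'
from h import *
go([.583,-.197,.22],.105); print(env.get_state()['joint_pos'])
E
```

```text
[172, 4, 65, 71, 681] max [ 0.4843 -0.2512  0.0195] min [ 0.4247 -0.3109  0.008 ] top [ 0.4527 -0.2823  0.0171]
[291, 56, 126, 17, 468] max [ 0.4737 -0.0757  0.0145] min [ 0.448  -0.196   0.0085] top [ 0.4606 -0.1345  0.0121]
[242, 112, 23, 25, 463] max [ 0.5375 -0.2172  0.0602] min [ 0.515  -0.239   0.0083] top [ 0.526  -0.2283  0.0581]
[324, 121, 24, 20, 339] max [ 0.5341 -0.1375  0.0554] min [ 0.5159 -0.1566  0.008 ] top [ 0.5251 -0.147   0.0528]
[391, 126, 32, 31, 759] max [ 0.5438 -0.0531  0.0207] min [ 0.5138 -0.0834  0.008 ] top [ 0.5285 -0.0685  0.0182]
[201, 169, 21, 21, 339] max [ 0.5972 -0.2601  0.0389] min [ 0.5782 -0.2787  0.0081] top [ 0.5876 -0.2693  0.0365]
[269, 169, 22, 26, 474] max [ 0.5938 -0.1854  0.0446] min [ 0.571  -0.2081  0.0089] top [ 0.5822 -0.1968  0.0425]
[340, 199, 16, 16, 193] max [ 0.6127 -0.111   0.032 ] min [ 0.5979 -0.1259  0.0081] top [ 0.6051 -0.1188  0.0301]
from [ 0.5833 -0.1961  0.2299] row [0.0007, -0.0017, 0.0197, -0.0001, -0.0, -0.0012] turn deg 0.4186968799844158
[-4.54487174e-01  3.98530192e-01  1.19090173e-01  1.29135986e+00
 -5.04955786e-04 -5.52197002e-01]
```

View pics/w2.png

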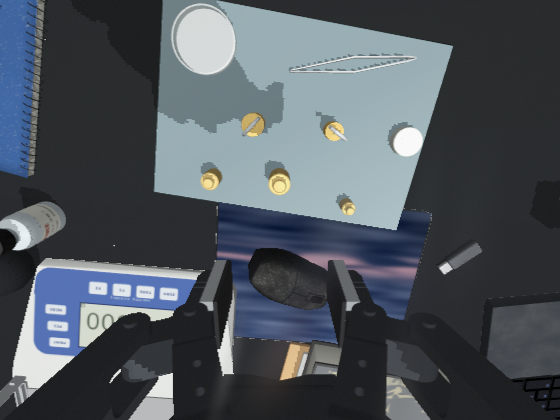

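Call:
carry_out(
  increments=[
    [[0.0023,-0.0013,0.12,0,0,-0.001],[0.0023,-0.0013,0.24,0,0,-0.001],[0.0023,-0.0013,0.34,0,0,-0.001],[0.0023,-0.0013,0.392,0,0,-0.001],[0.0023,-0.0013,0.392,0,0,-0.001]],
  ],
)

```text
clock: 7.18
tcp_pos: [0.5805, -0.1956, 0.0315]
orientation: [-0.002, -0.053, 0.999, 0.001]
wrist_force: [0.1, 0.2, 0.4]
finger_gap: 0.0466
grip_force: 0.0
```

Call:
carry_out(
  increments=[
    [[0,0,0,0,0,0],[0,0,0,0,0,0],[0,0,0,0,0,0],[0,0,0,0,0,0]],
  ],
  jaw=1,
  squeeze=40,
)

```text
clock: 7.68
tcp_pos: [0.5842, -0.1971, 0.036]
orientation: [0.002, -0.054, 0.999, -0.001]
wrist_force: [0.7, -0.7, 8.0]
finger_gap: 0.021
grip_force: 39.9
```

Run:
```python
from h import *
s=env.get_state();print(s['finger_gap'],s['grip_force'],s['joint_pos'].round(3))
go([.5822,-.1968,.15]);go([.5227,.2567,.15]);
```

```text
0.02095733201231764 39.85097069613403 [-0.455  0.529 -0.176  0.861 -0.001 -0.563]
from [ 0.5842 -0.1971  0.036 ] row [0.0031, 0.0005, -0.2281, -0.0004, 0.0005, 0.0004] turn deg 0.27558939444580416
from [ 0.5842 -0.1971  0.036 ] row [0.0242, 0.915, -0.2306, -0.0004, 0.0005, 0.0004] turn deg 0.27558939444580416
```

Call:
carry_out(
  increments=[
    [[0,0,-0.06,0,0,0],[0,0,-0.12,0,0,0],[0,0,-0.12,0,0,0]],
  ],
)

```text
clock: 8.05
tcp_pos: [0.5846, -0.1973, 0.0968]
orientation: [0.003, -0.054, 0.999, -0.002]
wrist_force: [-0.0, -0.9, -1.3]
finger_gap: 0.021
grip_force: 39.5
```

```bash
python3 meas.py w3
python3 - <<'E'
from h import *
s=env.get_state();print(s['finger_gap'],s['grip_force'],s['wrist_force'],s['tcp_pos'])
E
```

```text
[100, 0, 111, 54, 989] max [ 0.4843 -0.2513  0.0196] min [ 0.4539 -0.3107  0.008 ] top [ 0.4736 -0.2789  0.017 ]
[301, 23, 214, 30, 1522] max [ 0.4738 -0.076   0.0148] min [ 0.4479 -0.197   0.008 ] top [ 0.46   -0.1329  0.0121]
[218, 116, 42, 42, 1350] max [ 0.5376 -0.2173  0.0608] min [ 0.515  -0.2397  0.008 ] top [ 0.5258 -0.2284  0.0582]
[352, 132, 48, 37, 1027] max [ 0.5345 -0.1372  0.0542] min [ 0.5159 -0.1568  0.0084] top [ 0.525  -0.1474  0.0521]
[458, 141, 56, 48, 2079] max [ 0.5436 -0.0537  0.0204] min [ 0.5138 -0.0841  0.008 ] top [ 0.5284 -0.069   0.0182]
[155, 203, 37, 36, 965] max [ 0.5968 -0.2601  0.0387] min [ 0.578  -0.2791  0.008 ] top [ 0.5873 -0.2694  0.0364]
[260, 239, 41, 16, 146] max [ 0.5803 -0.1872  0.07  ] min [ 0.5716 -0.2086  0.0652] top [ 0.574  -0.1985  0.068 ]
[373, 250, 27, 30, 558] max [ 0.6131 -0.1111  0.0319] min [ 0.5977 -0.1264  0.0081] top [ 0.605  -0.1192  0.0303]
0.02115025059645533 39.51865573762916 [-0.49778163  0.31172301 -1.52563713] [ 0.58359046 -0.19676102  0.09505178]
```

View pics/w3.png

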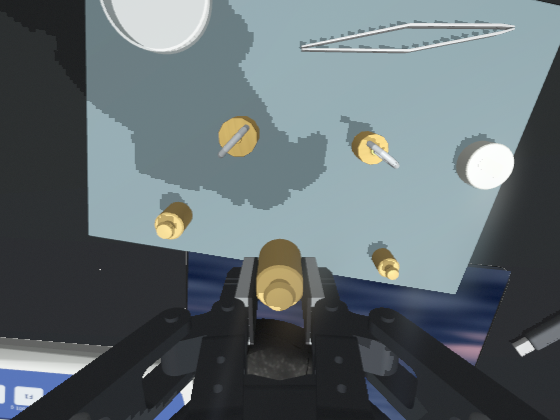

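Call:
carry_out(
  increments=[
    [[0.02,0.05,-0.1,0,0,0],[0.04,0.16,-0.12,0,0,0],[0.05,0.28,-0.12,0,0,0],[0.05,0.4,-0.12,0,0,0],[0.05,0.5,-0.12,0,0,0]],
  ],
)

```text
clock: 8.72
tcp_pos: [0.5295, 0.0515, 0.1524]
orientation: [-0.001, -0.054, 0.999, -0.0]
wrist_force: [0.8, -0.7, -1.0]
finger_gap: 0.0213
grip_force: 39.6
```

Run:
```python
from h import *
go([.5222,.2567,.15]);
```

```text
from [0.5295 0.0515 0.1524] row [-0.0297, 0.4095, 0.0047, 0.0, -0.0003, 0.0005] turn deg 0.20218263268454056
```

Call:
carry_out(
  increments=[
    [[-0.01,0.12,0,0,0,0],[-0.02,0.24,0,0,0,0],[-0.03,0.34,0,0,0,0],[-0.03,0.4095,0.005,0,0,0.0005],[-0.03,0.4095,0.005,0,0,0.0005]],
  ],
)

```text
clock: 9.35
tcp_pos: [0.5225, 0.2567, 0.1492]
orientation: [-0.001, -0.054, 0.999, -0.001]
wrist_force: [-0.6, -0.9, -0.4]
finger_gap: 0.0214
grip_force: 39.6
```

Run:
```python
from h import *
go([.5222,.2567,.046]); c=cam('wrist');cv2.imwrite('pics/w4.png',c['frame'])
```

```text
from [0.5225 0.2567 0.1492] row [-0.0001, 0.0002, 0.2063, -0.0001, -0.0004, 0.0005] turn deg 0.25474376834726414
```

View pics/w4.png

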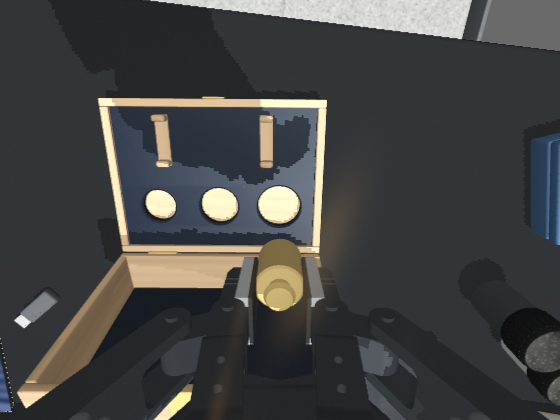

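The weight hangs directly over its well at (279,205), so I'll lower it.

Call:
carry_out(
  increments=[
    [[0,0,0.06,0,0,0],[0,0,0.12,0,0,0],[0,0,0.17,0,0,0],[0,0,0.2,0,0,0],[0,0,0.206,0,0,0.0005]],
  ],
)

```text
clock: 10.02
tcp_pos: [0.5234, 0.2535, 0.047]
orientation: [-0.001, -0.05, 0.999, -0.001]
wrist_force: [0.6, -0.6, -0.8]
finger_gap: 0.0211
grip_force: 39.6
```

Call:
carry_out(
  increments=[
    [[0,0,0.003,0,0,0],[0,0,0.003,0,0,0]],
  ],
)

```text
clock: 10.28
tcp_pos: [0.5248, 0.2548, 0.0476]
orientation: [0.001, -0.051, 0.999, -0.0]
wrist_force: [0.2, 0.4, -1.6]
finger_gap: 0.0213
grip_force: 39.6
```

Run:
```python
from h import *
for i in range(4):
    env.read_camera('wrist');s=env.get_state();print(s['tcp_pos'].round(4),s['wrist_force'].round(2),s['joint_pos'].round(4),s['orientation'].round(3))
go([.5222,.2567,.044])
```

```text
[0.5248 0.2548 0.0477] [ 0.57 -0.03 -0.94] [ 3.148e-01  4.642e-01 -2.536e-01  8.512e-01 -6.000e-04  2.136e-01] [ 0.001 -0.051  0.999 -0.   ]
[0.5247 0.2548 0.0476] [ 0.21 -0.44 -1.44] [ 3.149e-01  4.642e-01 -2.538e-01  8.511e-01 -6.000e-04  2.136e-01] [ 0.001 -0.051  0.999 -0.   ]
[0.5246 0.2549 0.0475] [-0.03 -0.13 -1.22] [ 3.149e-01  4.643e-01 -2.539e-01  8.511e-01 -6.000e-04  2.136e-01] [ 0.001 -0.051  0.999 -0.   ]
[0.5245 0.2548 0.0474] [ 0.17  0.45 -1.46] [ 3.149e-01  4.644e-01 -2.541e-01  8.511e-01 -6.000e-04  2.136e-01] [ 0.001 -0.051  0.999 -0.   ]
from [0.5245 0.2548 0.0474] row [0.0042, 0.0042, 0.0068, -0.0, 0.0002, -0.0006] turn deg 0.2254595730682434
```

Call:
carry_out(
  increments=[
    [[0.004,0.004,0.003,0,0,0],[0.0042,0.0042,0.007,0,0,0],[0.0042,0.0042,0.007,0,0,0],[0.0042,0.0042,0.007,0,0,0]],
  ],
)

```text
clock: 10.98
tcp_pos: [0.5219, 0.2569, 0.0449]
orientation: [0.001, -0.051, 0.999, -0.0]
wrist_force: [-3.7, -0.9, 10.7]
finger_gap: 0.0215
grip_force: 40.7
```

Call:
carry_out(
  increments=[
    [[0,0,-0.002,0,0,0],[0,0,-0.002,0,0,0],[0,0,-0.002,0,0,0],[0,0,-0.002,0,0,0]],
  ],
  jaw=0.62,
)

```text
clock: 11.48
tcp_pos: [0.5217, 0.2565, 0.044]
orientation: [-0.0, -0.051, 0.999, -0.0]
wrist_force: [-0.8, -0.4, 0.5]
finger_gap: 0.0322
grip_force: 0.0
```

Call:
carry_out(
  increments=[
    [[0,0,-0.05,0,0,0],[0,0,-0.15,0,0,0],[0,0,-0.23,0,0,0],[0,0,-0.25,0,0,0]],
  ],
)

```text
clock: 11.98
tcp_pos: [0.5234, 0.2571, 0.1723]
orientation: [0.003, -0.051, 0.999, 0.0]
wrist_force: [-0.4, -0.5, -0.3]
finger_gap: 0.0325
grip_force: 0.0
```

```bash
cat > ck.py <<'E'
from h import *
# case frame from calibration of wells
def cf(P):
    o=np.array([.506,.204,0]);a=.105;d=np.asarray(P)-o
    return np.stack([d[...,0]*np.cos(a)+d[...,1]*np.sin(a),-d[...,0]*np.sin(a)+d[...,1]*np.cos(a),d[...,2]],-1)
if __name__=='__main__':
    c=cam('wrist');C=cf(c['W']);m=((C[...,2]>.0255)&(C[...,2]<.07)&(abs(C[...,0])<.057)&(abs(C[...,1])<.078)).astype(np.uint8)
    n,l,st,ce=cv2.connectedComponentsWithStats(m)
    for i in range(1,n):
        if st[i,4]>25:
            P=C[l==i];print(st[i].tolist(),'mid',((P.max(0)+P.min(0))/2).round(4),'ext',(P.max(0)-P.min(0)).round(4),'top',P[P[:,2]>P[:,2].max()-.004].mean(0).round(4))
E
python3 ck.py
python3 - <<'E'
from h import *
go([.5876,-.2693,.15]);
E
```

```text
[160, 111, 14, 7, 83] mid [-0.0484 -0.0397  0.0286] ext [0.0047 0.0105 0.0061] top [-0.0482 -0.0392  0.0296]
[260, 111, 13, 7, 81] mid [-0.0481  0.0404  0.0284] ext [0.0046 0.0097 0.0057] top [-0.0478  0.0403  0.0296]
[165, 153, 13, 7, 73] mid [-0.0144 -0.0397  0.0287] ext [0.0047 0.0099 0.0058] top [-0.0144 -0.0393  0.0296]
[261, 153, 12, 7, 70] mid [-0.0141  0.0402  0.0284] ext [0.0046 0.0093 0.0058] top [-0.0142  0.0403  0.0297]
[266, 182, 28, 32, 694] mid [0.0201 0.051  0.0399] ext [0.0233 0.0225 0.0282] top [0.0194 0.051  0.0517]
from [0.5231 0.257  0.172 ] row [-0.0217, -1.0603, 0.0437, 0.0001, 0.0007, -0.0006] turn deg 0.3436715845819039
```

Call:
carry_out(
  increments=[
    [[0,-0.12,0,0,0,0],[0,-0.24,0,0,0,0],[-0.01,-0.36,0,0,0,0],[-0.01,-0.48,0,0,0,0],[-0.01,-0.6,0,0,0,0]],
  ],
  jaw=0.5,
)

```text
clock: 12.65
tcp_pos: [0.5561, -0.0431, 0.1676]
orientation: [-0.001, -0.051, 0.999, 0.0]
wrist_force: [0.7, 0.5, 0.2]
finger_gap: 0.0426
grip_force: 0.0
```

Call:
carry_out(
  increments=[
    [[0,-0.12,0,0,0,0],[-0.01,-0.24,0.05,0,0,0],[-0.01,-0.36,0.1,0,0,0],[-0.012,-0.46,0.12,0,0,0],[-0.012,-0.46,0.12,0,0,0]],
  ],
)

```text
clock: 13.28
tcp_pos: [0.5847, -0.2731, 0.1056]
orientation: [-0.002, -0.048, 0.999, 0.001]
wrist_force: [0.5, -0.2, 0.3]
finger_gap: 0.0427
grip_force: 0.0
```

Run:
```python
from h import *
go([.5876,-.2693,.033]);
```

```text
from [ 0.5847 -0.2731  0.1056] row [-0.0071, 0.0068, 0.1453, 0.0002, -0.0005, -0.0015] turn deg 0.5655536838459135
```

Call:
carry_out(
  increments=[
    [[-0.0071,0.0068,0.02,0,0,-0.0015],[-0.0071,0.0068,0.08,0,0,-0.0015],[-0.0071,0.0068,0.13,0,0,-0.0015],[-0.0071,0.0068,0.145,0,0,-0.0015],[-0.0071,0.0068,0.145,0,0,-0.0015]],
  ],
)

```text
clock: 13.9
tcp_pos: [0.5893, -0.2645, 0.0366]
orientation: [-0.0, -0.056, 0.998, 0.0]
wrist_force: [0.6, 0.5, 0.2]
finger_gap: 0.0425
grip_force: 0.0
```

Run:
```python
from h import *
go([.5876,-.2693,.033]);
```

```text
from [ 0.5893 -0.2645  0.0366] row [0.0044, -0.0093, 0.0073, 0.0001, -0.0001, 0.0012] turn deg 0.42114388968417876
```

Call:
carry_out(
  increments=[
    [[0.0044,-0.0093,0.007,0,0,0.001],[0.0044,-0.0093,0.007,0,0,0.001],[0.0044,-0.0093,0.007,0,0,0.001]],
  ],
)

```text
clock: 14.28
tcp_pos: [0.588, -0.2712, 0.0342]
orientation: [0.001, -0.052, 0.999, -0.001]
wrist_force: [-0.2, -0.3, 0.2]
finger_gap: 0.0424
grip_force: 0.0
```

Call:
carry_out(
  increments=[
    [[0,0,0,0,0,0],[0,0,0,0,0,0],[0,0,0,0,0,0],[0,0,0,0,0,0]],
  ],
  jaw=1,
)

```text
clock: 14.78
tcp_pos: [0.588, -0.271, 0.0339]
orientation: [0.0, -0.052, 0.999, -0.0]
wrist_force: [0.2, 0.5, 3.5]
finger_gap: 0.0168
grip_force: 39.2
```

Call:
carry_out(
  increments=[
    [[0,0,-0.05,0,0,0],[0,0,-0.15,0,0,0],[0,0,-0.24,0,0,0],[0,0.1,-0.25,0,0,0],[0,0.2,-0.25,0,0,0]],
  ],
)

```text
clock: 15.4
tcp_pos: [0.5777, -0.171, 0.1592]
orientation: [0.001, -0.051, 0.999, -0.001]
wrist_force: [0.1, 1.8, -1.0]
finger_gap: 0.0172
grip_force: 39.2
```

Run:
```python
from h import *
go([.528,.2062,.155]);
```

```text
from [ 0.5777 -0.171   0.1592] row [0.0215, 0.7605, 0.0075, -0.0002, 0.0003, -0.0004] turn deg 0.19072077613261787
```

Call:
carry_out(
  increments=[
    [[0,0.12,0,0,0,0],[0.01,0.24,0,0,0,0],[0.01,0.36,0,0,0,0],[0.02,0.48,0,0,0,0],[0.02,0.58,0,0,0,0]],
  ],
)

```text
clock: 16.02
tcp_pos: [0.536, 0.1182, 0.158]
orientation: [-0.0, -0.053, 0.999, -0.0]
wrist_force: [0.6, 0.3, -1.2]
finger_gap: 0.0169
grip_force: 39.2
```

Call:
carry_out(
  increments=[
    [[0,0.09,0,0,0,0],[0.001,0.155,0.008,0,0,0],[0.001,0.18,0.008,0,0,0],[0.001,0.18,0.008,0,0,0]],
  ],
)

```text
clock: 16.52
tcp_pos: [0.5271, 0.2058, 0.154]
orientation: [-0.0, -0.053, 0.999, -0.0]
wrist_force: [0.6, -0.7, -0.5]
finger_gap: 0.0167
grip_force: 39.2
```

Run:
```python
from h import *
go([.528,.2062,.05]);
```

```text
from [0.5271 0.2058 0.154 ] row [-0.0019, 0.0007, 0.208, -0.0001, -0.0, 0.0001] turn deg 0.0629006823314723
```

Call:
carry_out(
  increments=[
    [[-0.002,0.0007,0.06,0,0,0],[-0.002,0.0007,0.13,0,0,0],[-0.002,0.0007,0.18,0,0,0],[-0.002,0.0007,0.2,0,0,0],[-0.002,0.0007,0.2,0,0,0]],
  ],
)

```text
clock: 17.15
tcp_pos: [0.5283, 0.205, 0.054]
orientation: [-0.0, -0.051, 0.999, -0.0]
wrist_force: [-0.3, 0.1, -0.1]
finger_gap: 0.0169
grip_force: 39.2
```

Run:
```python
from h import *
go([.528,.2062,.043]);
```

```text
from [0.5283 0.205  0.054 ] row [0.0003, 0.0025, 0.022, -0.0001, -0.0001, -0.0003] turn deg 0.13466013730932647
```

Call:
carry_out(
  increments=[
    [[0.0003,0.0025,0.008,0,0,0],[0.0003,0.0025,0.016,0,0,0],[0.0003,0.0025,0.022,0,0,0],[0.0003,0.0025,0.022,0,0,0]],
  ],
)

```text
clock: 17.65
tcp_pos: [0.5278, 0.2072, 0.0431]
orientation: [-0.0, -0.052, 0.999, -0.0]
wrist_force: [-0.2, 0.2, 0.1]
finger_gap: 0.0164
grip_force: 39.2
```

Run:
```python
from h import *
go([.528,.2062,.043]);
```

```text
from [0.5278 0.2072 0.0431] row [-0.0001, -0.0021, 0.0003, -0.0001, -0.0, -0.0001] turn deg 0.045673043072705796
```

Call:
carry_out(
  increments=[
    [[0,-0.001,0,0,0,0],[0,-0.001,0,0,0,0],[0,-0.001,0,0,0,0],[0,-0.001,0,0,0,0]],
  ],
  jaw=0.65,
)

```text
clock: 18.15
tcp_pos: [0.5282, 0.2067, 0.0433]
orientation: [0.0, -0.052, 0.999, -0.0]
wrist_force: [-0.5, -0.8, 0.8]
finger_gap: 0.0298
grip_force: 0.0
```

Call:
carry_out(
  increments=[
    [[0,0,-0.05,0,0,0],[0,0,-0.15,0,0,0],[0,0,-0.23,0,0,0],[0,0,-0.25,0,0,0]],
  ],
)

```text
clock: 18.65
tcp_pos: [0.5298, 0.2072, 0.1715]
orientation: [0.003, -0.052, 0.999, 0.0]
wrist_force: [-0.3, 0.1, -0.4]
finger_gap: 0.0296
grip_force: 0.0
```

```bash
python3 ck.py
python3 - <<'E'
from h import *
go([.6051,-.119,.15]);
E
```

```text
[223, 110, 13, 6, 75] mid [-0.0482 -0.0396  0.0285] ext [0.004  0.0098 0.0052] top [-0.0482 -0.0395  0.0298]
[323, 110, 13, 7, 84] mid [-0.0477  0.0401  0.0292] ext [0.0047 0.0098 0.005 ] top [-0.0478  0.0401  0.0297]
[225, 152, 13, 7, 75] mid [-0.0141 -0.0398  0.0288] ext [0.0053 0.0101 0.0059] top [-0.0146 -0.0397  0.0296]
[321, 152, 12, 7, 77] mid [-0.014   0.0397  0.0286] ext [0.0049 0.0093 0.0057] top [-0.014   0.0399  0.0297]
[324, 181, 31, 32, 732] mid [0.0199 0.0508 0.0396] ext [0.0231 0.023  0.0278] top [0.0194 0.0506 0.0514]
[269, 186, 23, 25, 440] mid [0.0225 0.001  0.0364] ext [0.019  0.0187 0.0217] top [0.0218 0.0009 0.0455]
from [0.5295 0.2071 0.1712] row [-0.0822, -0.6644, 0.0428, 0.0, 0.0008, -0.0001] turn deg 0.2864890338782319
```

Call:
carry_out(
  increments=[
    [[0,-0.12,0,0,0,0],[-0.02,-0.24,0,0,0,0],[-0.04,-0.36,0,0,0,0],[-0.06,-0.48,0,0,0,0],[-0.08,-0.6,0.02,0,0,0]],
  ],
  jaw=0.55,
)

```text
clock: 19.32
tcp_pos: [0.5992, -0.0893, 0.1574]
orientation: [-0.0, -0.052, 0.999, -0.0]
wrist_force: [0.8, -0.0, -0.2]
finger_gap: 0.038
grip_force: 0.0
```

Call:
carry_out(
  increments=[
    [[-0.003,-0.063,0.1,0,0,0],[-0.003,-0.063,0.15,0,0,0],[-0.003,-0.063,0.15,0,0,0],[-0.003,-0.063,0.15,0,0,0]],
  ],
)

```text
clock: 19.82
tcp_pos: [0.6039, -0.1183, 0.0836]
orientation: [0.0, -0.052, 0.999, -0.0]
wrist_force: [-0.2, -0.4, -0.2]
finger_gap: 0.0381
grip_force: 0.0
```

Run:
```python
from h import *
go([.6051,-.119,.03]);
```

```text
from [ 0.6039 -0.1183  0.0836] row [-0.0022, -0.0016, 0.1073, -0.0001, 0.0, -0.0] turn deg 0.02504729180687237
```

Call:
carry_out(
  increments=[
    [[-0.0022,-0.0016,0.05,0,0,0],[-0.0022,-0.0016,0.09,0,0,0],[-0.0022,-0.0016,0.107,0,0,0],[-0.0022,-0.0016,0.107,0,0,0],[-0.0022,-0.0016,0.107,0,0,0]],
  ],
)

```text
clock: 20.45
tcp_pos: [0.606, -0.1195, 0.0313]
orientation: [0.001, -0.052, 0.999, -0.001]
wrist_force: [-0.2, 0.4, 0.7]
finger_gap: 0.0388
grip_force: 0.0
```

Run:
```python
from h import *
go([.6051,-.119,.03]);
```

```text
from [ 0.606  -0.1195  0.0313] row [0.0016, 0.0011, 0.0025, -0.0002, 0.0003, -0.0001] turn deg 0.14601784468819828
```

Call:
carry_out(
  increments=[
    [[0.0016,0.001,0.0025,0,0,0],[0.0016,0.001,0.0025,0,0,0],[0.0016,0.001,0.0025,0,0,0],[0.0016,0.001,0.0025,0,0,0],[0.0016,0.001,0.0025,0,0,0]],
  ],
  jaw=1,
  squeeze=30,
)

```text
clock: 21.08
tcp_pos: [0.6046, -0.1191, 0.0294]
orientation: [0.001, -0.052, 0.999, -0.0]
wrist_force: [-0.7, 0.9, 6.0]
finger_gap: 0.0134
grip_force: 29.6
```

Call:
carry_out(
  increments=[
    [[0,0,-0.05,0,0,0],[0,0,-0.15,0,0,0],[0,0,-0.25,0,0,0],[0,0.1,-0.26,0,0,0],[0.03,0.2,-0.26,0,0,0]],
  ],
)

```text
clock: 21.7
tcp_pos: [0.58, -0.0207, 0.1596]
orientation: [0.002, -0.051, 0.999, -0.001]
wrist_force: [0.8, 0.3, -0.6]
finger_gap: 0.0132
grip_force: 29.4
```

Run:
```python
from h import *
go([.5328,.1555,.155]);c=cam('wrist');cv2.imwrite('pics/w5.png',c['frame'][120:,120:440])
```

```text
from [ 0.58   -0.0207  0.1596] row [0.0578, 0.3603, 0.0085, -0.0002, 0.0005, -0.0004] turn deg 0.233625980618477
```

View pics/w5.png

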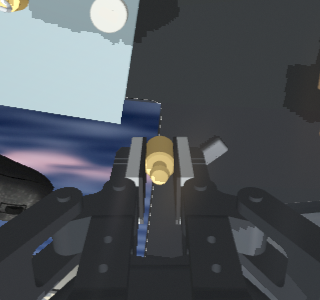

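The smallest weight is held upright, at about (160,160) in the crop. I'll carry it to its well.

Call:
carry_out(
  increments=[
    [[0.02,0.12,0,0,0,0],[0.04,0.23,0,0,0,0],[0.0578,0.33,0.008,0,0,0],[0.0578,0.36,0.008,0,0,0],[0.0578,0.36,0.008,0,0,0]],
  ],
)

```text
clock: 22.38
tcp_pos: [0.5314, 0.1555, 0.1543]
orientation: [0.0, -0.053, 0.999, -0.001]
wrist_force: [-0.4, -1.2, 0.6]
finger_gap: 0.0128
grip_force: 29.5
```

Run:
```python
from h import *
go([.5328,.1555,.05]);
```

```text
from [0.5314 0.1555 0.1543] row [-0.0028, 0.0, 0.2087, -0.0002, 0.0, 0.0002] turn deg 0.09074740430956188
```

Call:
carry_out(
  increments=[
    [[-0.0028,0,0.06,0,0,0],[-0.0028,0,0.13,0,0,0],[-0.0028,0,0.18,0,0,0],[-0.0028,0,0.2,0,0,0],[-0.0028,0,0.2,0,0,0]],
  ],
)

```text
clock: 23.0
tcp_pos: [0.533, 0.154, 0.0542]
orientation: [-0.0, -0.051, 0.999, -0.0]
wrist_force: [-0.4, 1.0, 0.1]
finger_gap: 0.0128
grip_force: 29.5
```

Run:
```python
from h import *
go([.5328,.1555,.0395]);
```

```text
from [0.533  0.154  0.0542] row [0.0, 0.0031, 0.0295, -0.0001, -0.0001, -0.0004] turn deg 0.14449586978193923
```

Call:
carry_out(
  increments=[
    [[0,0.003,0.01,0,0,0],[0,0.003,0.02,0,0,0],[0,0.003,0.0295,0,0,0],[0,0.003,0.0295,0,0,0]],
  ],
)

```text
clock: 23.5
tcp_pos: [0.5323, 0.1566, 0.0395]
orientation: [-0.0, -0.052, 0.999, -0.0]
wrist_force: [0.2, 0.1, -0.6]
finger_gap: 0.0131
grip_force: 29.5
```

Call:
carry_out(
  increments=[
    [[0,0,0,0,0,0],[0,0,0,0,0,0],[0,0,0,0,0,0],[0,0,0,0,0,0]],
  ],
  jaw=0.68,
)

```text
clock: 24.0
tcp_pos: [0.5327, 0.1566, 0.0399]
orientation: [0.0, -0.052, 0.999, -0.0]
wrist_force: [0.5, -0.7, 0.1]
finger_gap: 0.0272
grip_force: 0.0
```

Call:
carry_out(
  increments=[
    [[0,0,-0.05,0,0,0],[0,0,-0.15,0,0,0],[0,0,-0.23,0,0,0],[0,0,-0.27,0,0,0]],
  ],
)

```text
clock: 24.5
tcp_pos: [0.5337, 0.1568, 0.1776]
orientation: [0.002, -0.052, 0.999, -0.0]
wrist_force: [-0.4, 0.3, -1.5]
finger_gap: 0.0271
grip_force: 0.0
```

```bash
python3 ck.py
cat > forc.py <<'E'
from h import *
d=np.load('w1.npz');W=d['W'];z=W[...,2]
m=(z>.0075)&(z<.016)&(abs(W[...,0]-.46)<.02)&(abs(W[...,1]+.136)<.066)
P=W[m];c=P[:,:2].mean(0);u=np.linalg.svd(P[:,:2]-c,full_matrices=False)[2][0];u*=np.sign(u[1])
t=(P[:,:2]-c)@u;n=np.array([u[1],-u[0]]);s=(P[:,:2]-c)@n
mid=c+u*(t.max()+t.min())/2;t-=(t.max()+t.min())/2;print('mid',mid,'dir',u,np.arctan2(-u[0],u[1]),'len',np.ptp(t))
for a in np.arange(-.06,.06,.005):
    k=abs(t-a-.0025)<.0025
    if k.any(): print(round(a+.0025,4),s[k].min().round(4),s[k].max().round(4))
E
python3 forc.py
```

```text
[286, 111, 13, 7, 77] mid [-0.0483 -0.0397  0.0293] ext [0.0048 0.0098 0.0047] top [-0.0483 -0.0399  0.0296]
[383, 112, 13, 6, 76] mid [-0.0478  0.0397  0.0286] ext [0.0042 0.0092 0.0061] top [-0.0479  0.0395  0.0297]
[286, 153, 12, 6, 66] mid [-0.0145 -0.0398  0.0288] ext [0.0045 0.0094 0.0044] top [-0.0145 -0.0399  0.0295]
[378, 153, 13, 6, 71] mid [-0.0144  0.0394  0.0288] ext [0.0043 0.0093 0.0063] top [-0.0143  0.0396  0.0295]
[380, 181, 33, 31, 751] mid [0.0198 0.0508 0.0394] ext [0.0228 0.0236 0.0276] top [0.0195 0.0503 0.0513]
[326, 186, 24, 24, 437] mid [0.0221 0.0008 0.0366] ext [0.0189 0.019  0.0217] top [0.022  0.0006 0.0454]
[272, 188, 17, 18, 236] mid [ 0.0223 -0.0496  0.0334] ext [0.0146 0.0142 0.0155] top [ 0.0219 -0.0499  0.0395]
mid [ 0.46121113 -0.1365827 ] dir [-0.19229158  0.98133784] 0.19349676906444432 len 0.12155054593660253
-0.0575 -0.0018 0.0018
-0.0525 -0.0019 0.0021
-0.0475 -0.003 0.0023
-0.0425 -0.0028 0.0032
-0.0375 -0.0037 0.0036
-0.0325 -0.0047 0.0038
-0.0275 -0.0045 0.0051
-0.0225 -0.0051 0.0058
-0.0175 -0.0056 0.0061
-0.0125 -0.0056 0.0059
-0.0075 -0.0067 0.0064
-0.0025 -0.0073 0.0072
0.0025 -0.007 0.0072
0.0075 -0.0066 0.0074
0.0125 -0.0071 0.0065
0.0175 -0.0063 0.0059
0.0225 -0.0048 0.0061
0.0275 -0.0056 0.0051
0.0325 -0.0045 0.0048
0.0375 -0.0042 0.0044
0.0425 -0.0037 0.004
0.0475 -0.0029 0.0038
0.0525 -0.0036 0.0037
0.0575 -0.0016 0.0022
```

Run:
```python
from h import *
go([.46,-.1313,.13],.193+np.pi/2,1);print(env.get_state()['joint_pos'])
```

```text
from [0.5346 0.1569 0.1795] row [0.209, -0.5578, 0.0977, 0.0007, 0.0009, 0.2359] turn deg 84.91926038824154
[ 1.41765184e-01  3.04069118e-01 -1.42627628e-01  1.11748307e+00
 -5.65717000e-04  3.74509955e-02]
```

Call:
carry_out(
  increments=[
    [[0.06,-0.1,0,0,0,0.02],[0.12,-0.2,0,0,0,0.05],[0.18,-0.3,0,0,0,0.08],[0.209,-0.42,0,0,0,0.11],[0.209,-0.52,0,0,0,0.14]],
  ],
  jaw=0.5,
)

```text
clock: 25.18
tcp_pos: [0.4544, -0.1144, 0.1745]
orientation: [-0.0, 0.379, 0.925, -0.0]
wrist_force: [1.0, 0.2, 0.3]
finger_gap: 0.0429
grip_force: 0.0
```

Run:
```python
from h import *
go([.46,-.1313,.13],.193+np.pi/2,1)
```

```text
from [ 0.4544 -0.1144  0.1745] row [-0.0317, -0.016, 0.0891, -0.0, 0.0, 0.0954] turn deg 34.34136803033803
```

Call:
carry_out(
  increments=[
    [[-0.0317,-0.016,0.03,0,0,0.03],[-0.0317,-0.016,0.06,0,0,0.06],[-0.0317,-0.016,0.089,0,0,0.0954],[-0.0317,-0.016,0.089,0,0,0.0954],[-0.0317,-0.016,0.089,0,0,0.0954]],
  ],
)

```text
clock: 25.8
tcp_pos: [0.4616, -0.1296, 0.1305]
orientation: [0.0, 0.632, 0.775, -0.0]
wrist_force: [1.1, -0.4, -0.9]
finger_gap: 0.0424
grip_force: 0.0
```

Run:
```python
from h import *
c=cam('wrist');cv2.imwrite('pics/w6.png',c['frame']);W=c['W'];z=W[...,2]
m=(z>.0085)&(z<.016)&(abs(W[...,0]-.46)<.022)&(abs(W[...,1]+.136)<.066)
P=W[m];r=cv2.minAreaRect(P[:,:2].astype(np.float32)*1000);print(r,len(P))
go([.46,-.1313,.05],.193+np.pi/2,1)
```

```text
((461.2300720214844, -136.385986328125), (14.54993724822998, 123.11746978759766), 11.134631156921387) 538
from [ 0.4618 -0.1297  0.1308] row [-0.0023, -0.0044, 0.1617, 0.0001, 0.0002, 0.0015] turn deg 0.5503699947907602
```

View pics/w6.png

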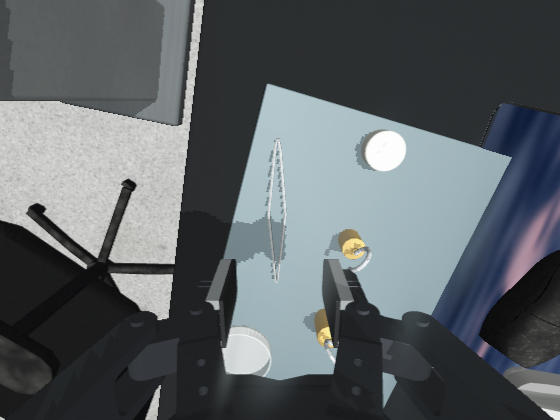

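The forceps run from (278,138) to (276,281), vertical between the jaws, as expected. I'll descend.

Call:
carry_out(
  increments=[
    [[-0.0023,-0.0044,0.05,0,0,0.0015],[-0.0023,-0.0044,0.11,0,0,0.0015],[-0.0023,-0.0044,0.17,0,0,0.0015],[-0.0023,-0.0044,0.18,0,0,0.0015],[-0.0023,-0.0044,0.18,0,0,0.0015]],
  ],
)

```text
clock: 26.48
tcp_pos: [0.46, -0.1313, 0.0411]
orientation: [0.001, 0.636, 0.771, -0.0]
wrist_force: [0.3, 0.5, -0.2]
finger_gap: 0.0427
grip_force: 0.0
```

Run:
```python
from h import *
go([.46,-.1313,.0235],.193+np.pi/2,1)
```

```text
from [ 0.46   -0.1313  0.0411] row [0.0001, -0.0001, 0.0351, 0.0001, 0.0001, -0.0002] turn deg 0.10226296607598352
```

Call:
carry_out(
  increments=[
    [[0,0,0.012,0,0,0],[0,0,0.024,0,0,0],[0,0,0.035,0,0,0],[0,0,0.035,0,0,0]],
  ],
)

```text
clock: 26.98
tcp_pos: [0.4592, -0.1311, 0.0225]
orientation: [-0.0, 0.637, 0.771, -0.0]
wrist_force: [0.2, -0.2, -0.2]
finger_gap: 0.0427
grip_force: 0.0
```

Call:
carry_out(
  increments=[
    [[0,0,0,0,0,0],[0,0,0,0,0,0],[0,0,0,0,0,0],[0,0,0,0,0,0],[0,0,0,0,0,0]],
  ],
  jaw=1,
  squeeze=30,
)

```text
clock: 27.6
tcp_pos: [0.4599, -0.1314, 0.0231]
orientation: [0.001, 0.637, 0.771, -0.0]
wrist_force: [0.4, 0.1, 2.7]
finger_gap: 0.0132
grip_force: 29.4
```

Call:
carry_out(
  increments=[
    [[0,0,-0.03,0,0,0],[0,0,-0.1,0,0,0],[0,0,-0.2,0,0,0],[0,0,-0.22,0,0,0]],
  ],
)

```text
clock: 28.1
tcp_pos: [0.4614, -0.132, 0.1359]
orientation: [0.003, 0.637, 0.771, 0.001]
wrist_force: [-0.4, -0.9, 0.4]
finger_gap: 0.0136
grip_force: 29.3
```

Run:
```python
from h import *
go([.4745,.2057,.13],.105+np.pi/2,1)
c=cam('wrist');cv2.imwrite('pics/w7.png',c['frame'][100:,100:460])
```

```text
from [ 0.4614 -0.132   0.1359] row [0.6583, 0.1537, 0.01, 0.0007, 0.0006, 0.0136] turn deg 4.919914657825014
```

View pics/w7.png

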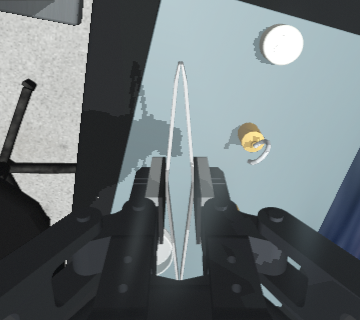

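The forceps are held centred and level. I'll carry them to the rest.

Call:
carry_out(
  increments=[
    [[0.1,0.02,0,0,0,0.003],[0.22,0.05,0,0,0,0.006],[0.34,0.08,0,0,0,0.0136],[0.46,0.11,0,0,0,0.0136],[0.56,0.1537,0,0,0,0.0136]],
  ],
)

```text
clock: 28.78
tcp_pos: [0.4803, 0.1603, 0.1311]
orientation: [-0.001, 0.669, 0.744, -0.001]
wrist_force: [1.0, -0.1, -0.3]
finger_gap: 0.0133
grip_force: 29.3
```

Call:
carry_out(
  increments=[
    [[0.06,0,0,0,0,0],[0.098,0,0,0,0,0],[0.098,0,0,0,0,0],[0.098,0,0,0,0,0]],
  ],
)

```text
clock: 29.28
tcp_pos: [0.4766, 0.2061, 0.1322]
orientation: [0.0, 0.669, 0.743, -0.001]
wrist_force: [-0.5, 0.3, 0.9]
finger_gap: 0.0133
grip_force: 29.3
```

Run:
```python
from h import *
go([.4745,.2057,.055],.105+np.pi/2,1)
```

```text
from [0.4766 0.2061 0.1322] row [-0.0002, -0.0041, 0.1545, -0.0001, 0.0002, -0.0001] turn deg 0.09182092687865603
```

Call:
carry_out(
  increments=[
    [[-0.0002,-0.0041,0.05,0,0,0],[-0.0002,-0.0041,0.1,0,0,0],[-0.0002,-0.0041,0.14,0,0,0],[-0.0002,-0.0041,0.15,0,0,0],[-0.0002,-0.0041,0.15,0,0,0]],
  ],
)

```text
clock: 29.9
tcp_pos: [0.475, 0.2059, 0.0579]
orientation: [0.0, 0.669, 0.743, -0.0]
wrist_force: [-0.2, -0.2, 0.5]
finger_gap: 0.0133
grip_force: 29.3
```

Run:
```python
from h import *
go([.4745,.2057,.0427],.105+np.pi/2,1)
c=cam('wrist');cv2.imwrite('pics/w8.png',c['frame'])
```

```text
from [0.475  0.2059 0.0579] row [-0.0002, -0.001, 0.0303, -0.0, 0.0001, -0.0002] turn deg 0.07809800715891183
```

View pics/w8.png

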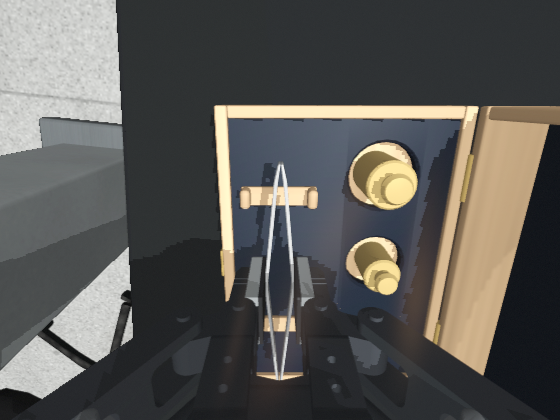

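The forceps are centred over the saddles at (279,195) and (280,325), and the weights stand in their wells. I'll lower them and release.

Call:
carry_out(
  increments=[
    [[0,-0.001,0.01,0,0,0],[0,-0.001,0.02,0,0,0],[0,-0.001,0.03,0,0,0],[0,-0.001,0.03,0,0,0]],
  ],
)

```text
clock: 30.45
tcp_pos: [0.4742, 0.2066, 0.0424]
orientation: [0.0, 0.669, 0.743, -0.0]
wrist_force: [0.3, 0.8, -0.5]
finger_gap: 0.0133
grip_force: 29.3
```

Call:
carry_out(
  increments=[
    [[0,0,0,0,0,0],[0,0,0,0,0,0],[0,0,0,0,0,0],[0,0,0,0,0,0]],
  ],
  jaw=0.65,
)

```text
clock: 30.95
tcp_pos: [0.4744, 0.2066, 0.0428]
orientation: [0.0, 0.669, 0.743, -0.0]
wrist_force: [0.7, 0.5, -0.4]
finger_gap: 0.0297
grip_force: 0.0
```

Call:
carry_out(
  increments=[
    [[0,0,-0.05,0,0,0],[0,0,-0.15,0,0,0],[0,0,-0.25,0,0,0],[0,0,-0.3,0,0,0]],
  ],
)

```text
clock: 31.45
tcp_pos: [0.4755, 0.207, 0.1959]
orientation: [0.001, 0.669, 0.743, 0.002]
wrist_force: [0.6, 0.5, -0.8]
finger_gap: 0.0299
grip_force: 0.0
```

```bash
python3 ck.py;  python3 - <<'E'
from h import *
go([.475,.2,.2],.105+np.pi/2,1)
c=cam('wrist');cv2.imwrite('pics/w9.png',c['frame']);print(env.get_state()['joint_pos'])
E
```

```text
[278, 131, 8, 126, 203] mid [-0.027   0.0012  0.0292] ext [0.0066 0.1218 0.0073] top [-0.0269  0.0068  0.031 ]
[321, 131, 30, 29, 639] mid [0.0204 0.051  0.0398] ext [0.0233 0.0226 0.0278] top [0.02   0.0511 0.0515]
[270, 132, 8, 125, 204] mid [-0.0346  0.001   0.0291] ext [0.0065 0.1213 0.0072] top [-0.0348  0.0066  0.031 ]
[257, 151, 5, 11, 53] mid [-0.0476  0.0402  0.0296] ext [0.0039 0.0095 0.0038] top [-0.0475  0.0403  0.0296]
[294, 151, 6, 11, 59] mid [-0.0134  0.0401  0.0288] ext [0.0047 0.0092 0.0065] top [-0.0137  0.0404  0.0296]
[324, 187, 22, 23, 378] mid [0.0226 0.0009 0.0368] ext [0.0188 0.0191 0.0222] top [0.0226 0.0013 0.0456]
[258, 231, 6, 11, 51] mid [-0.0478 -0.0393  0.0288] ext [0.0049 0.0094 0.0062] top [-0.048  -0.0392  0.0296]
[292, 231, 6, 11, 52] mid [-0.0139 -0.0398  0.0285] ext [0.0049 0.01   0.0058] top [-0.0137 -0.0392  0.0296]
[324, 239, 15, 16, 194] mid [ 0.0224 -0.0495  0.0337] ext [0.0142 0.0146 0.0154] top [ 0.0227 -0.0493  0.0395]
from [0.4766 0.2073 0.1983] row [-0.0142, -0.0046, -0.0034, 0.0012, -0.0001, 0.0] turn deg 0.44911211382385047
[ 2.56025718e-01  2.24200600e-01 -2.07518639e-01  1.13244247e+00
 -6.26126212e-04  1.72161955e+00]
```

View pics/w9.png

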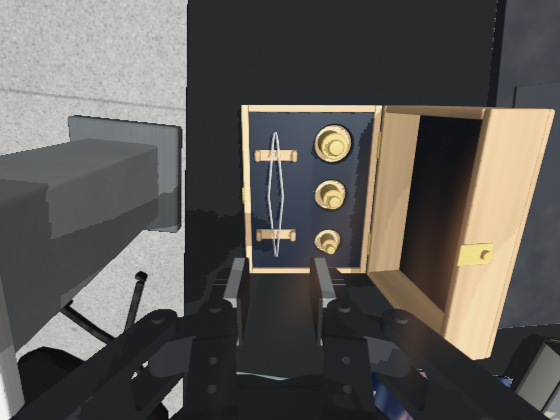

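Run:
```python
from h import *
W=np.load('topc.npz')['W']
for x0 in np.arange(.60,.86,.02):
    r=[]
    for y0 in np.arange(.1,.36,.04):
        m=(abs(W[...,0]-x0)<.01)&(abs(W[...,1]-y0)<.02);r.append(round(float(np.nanpercentile(W[...,2][m],97)),3) if m.any() else None)
    print(round(x0,2),r)
go([.670,.2213,.22],.105+np.pi/2,1)
```

```text
0.6 [0.683, 0.148, 0.147, 0.048, None, None, None]
0.62 [0.611, 0.142, 0.052, None, None, None, None]
0.64 [0.004, 0.004, None, None, None, None, None]
0.66 [0.004, None, None, None, None, None, None]
0.68 [0.004, 0.031, 0.033, None, None, None, None]
0.7 [0.031, 0.033, 0.032, None, None, None, None]
0.72 [0.032, 0.033, 0.033, None, None, None, None]
0.74 [0.032, 0.033, 0.033, None, None, None, None]
0.76 [0.033, 0.033, 0.033, 0.031, None, None, None]
0.78 [0.033, 0.033, 0.033, 0.033, None, None, None]
0.8 [0.033, 0.036, 0.038, 0.037, None, None, None]
0.82 [0.037, 0.039, 0.039, 0.037, None, None, None]
0.84 [0.037, 0.038, 0.038, 0.038, None, None, None]
from [0.4763 0.2072 0.1962] row [-0.0126, 0.3885, -0.0451, 0.0011, -0.0001, 0.0] turn deg 0.3819971638476948
```

Call:
carry_out(
  increments=[
    [[0,0,-0.07,0,0,0],[-0.0126,0.1,-0.07,0,0,0],[-0.0126,0.22,-0.07,0,0,0],[-0.0126,0.34,-0.07,0,0,0],[-0.0126,0.3885,-0.07,0,0,0]],
  ],
  jaw=1,
)

```text
clock: 32.17
tcp_pos: [0.6704, 0.2205, 0.2243]
orientation: [-0.0, 0.669, 0.743, -0.001]
wrist_force: [-0.1, -0.7, -0.1]
finger_gap: -0.0001
grip_force: 0.0
```

Run:
```python
from h import *
go([.670,.2213,.12],.105+np.pi/2,1)
go([.570,.2108,.12],.105+np.pi/2,1);print(env.get_state()['joint_pos'])
```

```text
from [0.6704 0.2205 0.2243] row [0.0019, -0.0001, 0.2086, -0.0004, 0.0001, -0.0001] turn deg 0.14984754860737326
from [0.6704 0.2205 0.2243] row [0.0018, -0.2012, 0.2091, -0.0004, 0.0001, -0.0001] turn deg 0.14984754860737326
[ 2.04412398e-01  5.91971658e-01  4.14774844e-01  1.39600725e+00
 -6.60552310e-04  1.67098825e+00]
```

Call:
carry_out(
  increments=[
    [[0,0,0.08,0,0,0],[0.0019,0,0.16,0,0,0],[0.0019,0,0.2086,0,0,0],[0.0019,0,0.2086,0,0,0]],
  ],
)

```text
clock: 32.67
tcp_pos: [0.6655, 0.2211, 0.119]
orientation: [-0.002, 0.669, 0.743, -0.003]
wrist_force: [-1.0, -0.0, -0.3]
finger_gap: -0.0002
grip_force: 0.0
```

Call:
carry_out(
  increments=[
    [[0,-0.02,0,0,0,0],[0,-0.04,0,0,0,0],[0,-0.065,0,0,0,0],[0,-0.09,0,0,0,0],[0,-0.12,0,0,0,0]],
  ],
)

```text
clock: 33.3
tcp_pos: [0.6148, 0.2164, 0.1312]
orientation: [0.006, 0.669, 0.743, 0.007]
wrist_force: [8.7, -0.0, 21.1]
finger_gap: 0.0002
grip_force: 10.3
```

Call:
carry_out(
  increments=[
    [[0,-0.025,0,0,0,0],[0,-0.05,0,0,0,0],[0,-0.075,0,0,0,0],[0,-0.1,0,0,0,0]],
  ],
)

```text
clock: 33.8
tcp_pos: [0.5575, 0.2101, 0.1237]
orientation: [0.0, 0.669, 0.743, -0.0]
wrist_force: [-0.0, -0.3, -0.2]
finger_gap: -0.0001
grip_force: 0.1
```

```bash
cat > lid.py <<'E'
from ck import *
for n in ['top','wrist']:
    c=cam(n);C=cf(c['W'])
    m=(abs(C[...,0])<.06)&(abs(C[...,1])<.08);z=C[...,2][m]
    print(n,m.sum(),np.nanpercentile(z,[5,50,95]).round(3) if m.any() else '')
    cv2.imwrite(f'pics/lid_{n}.png',c['frame'])
s=env.get_state();print(s['tcp_pos'],s['wrist_force'],s['joint_pos'])
E
python3 lid.py
```

```text
top 19857 [0.02  0.597 0.634]
wrist 61905 [0.096 0.136 0.191]
[0.55642931 0.20996344 0.12303029] [0.58189557 0.40637999 0.21598616] [ 2.26157820e-01  4.17695086e-01 -1.21103417e-01  1.03437928e+00
 -5.47981948e-04  1.69137463e+00]
```

Call:
carry_out(
  increments=[
    [[0,0,-0.1,0,0,0],[-0.1,0,-0.2,0,0,0],[-0.2,0,-0.28,0,0,0],[-0.3,0,-0.28,0,0,0],[-0.3,0,-0.28,0,0,0]],
  ],
)

```text
clock: 34.52
tcp_pos: [0.5754, 0.0574, 0.264]
orientation: [0.001, 0.671, 0.741, 0.0]
wrist_force: [-0.2, 0.0, -0.9]
finger_gap: 0.0001
grip_force: 0.0
```

```bash
python3 lid.py
```

```text
top 0 
wrist 14680 [0.062 0.063 0.064]
[0.57426313 0.06057404 0.26284944] [ 0.82632067 -0.30278571 -0.14247128] [-3.38592281e-02  3.16030568e-01  8.05551346e-02  1.33635375e+00
 -7.21332166e-05  1.43350679e+00]
```

View pics/lid_wrist.png

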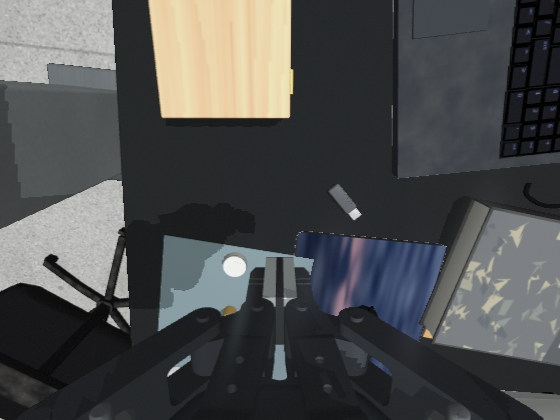

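The lid at (225,60) is flat, with its top at 62–64 mm, so it is fully shut. The hand is clear of everything, so I'll hand in.

```bash
python3 -c "
from workcell import env
print(env.hand_in())"
```

```text
the job is handed in; nothing more can be done
None
```

The three check weights are upright in their wells, the forceps lie in their rest, the lid is shut and neither hooked mass was deliberately touched; I handed the job in after about 35 s of robot time, and no verdict came back.

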